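Sort three look-alike cartons by their weight

TASK

Three look-alike closed cartons stand on the packing bench: one is full of parts, one half full and one empty, and only their weight tells which, so lift them to feel it. Stand the full one upright inside the deep, thick-walled foam shipping box and the empty one upright inside the shallow, thin-walled tray, and leave the half-full one standing where it stood at the start (put it back there if you lifted it). Set the cartons down rather than dropping them, and do not shift or knock over the tape roll or the jar.

Things in the scene. Friction and masses are not known exactly. Their poses are not given: they have to be found in the camera images.
- carton_a: closed brown cardboard carton sealed with tape, 110 mm long (its x) by 56 mm wide (its y) by 80 mm high, one of three that look alike; origin at the centre of its underside, z up. Full it weighs about 0.7 kg, half full about 0.4 kg, empty about 0.14 kg; any of the three may be any of these
- carton_b: closed brown cardboard carton sealed with tape, 110 mm long (its x) by 56 mm wide (its y) by 80 mm high, one of three that look alike; origin at the centre of its underside, z up. Full it weighs about 0.7 kg, half full about 0.4 kg, empty about 0.14 kg; any of the three may be any of these
- carton_c: closed brown cardboard carton sealed with tape, 110 mm long (its x) by 56 mm wide (its y) by 80 mm high, one of three that look alike; origin at the centre of its underside, z up. Full it weighs about 0.7 kg, half full about 0.4 kg, empty about 0.14 kg; any of the three may be any of these
- foam_box: open white foam shipping box, fixed to the bench, outside 200 mm (its x) by 180 mm (its y) by 100 mm high, walls and floor 20 mm thick, so inside 160 by 140 mm with the floor 20 mm above the bench; origin at the centre of its underside
- tray: open shallow plastic tray, fixed to the bench, outside 240 mm (its x) by 180 mm (its y) by 45 mm high, walls and floor 4 mm thick; a rim lip reaches 6 mm farther out; origin at the centre of its underside
- tape_roll: roll of packing tape lying flat between the cartons, 84 mm across and 45 mm high; origin at the centre of its underside
- jar: closed jar, 60 mm across and 85 mm high, upright behind the cartons; origin at the centre of its underside
Things that resemble listed ones, but are neither listed nor needed, are in the scene too. Leave any green look-alike of the carton_c alone.

How it is judged:
At the end, for the whole second after the job is handed in: the full carton stands upright (within 0.12 rad) on the floor of the foam box, the empty one upright on the floor of the tray, and the half-full one upright within 50 mm of where it stood at the start; all at rest (((x of carton_a in the frame of foam_box between -0.06 and 0.06 m and y of carton_a in the frame of foam_box between -0.06 and 0.06 m and height (world z) of carton_a below 0.028 m and angle between carton_a's own z axis and vertical below 0.12 rad and contact force between carton_a and foam_box above 5.2 N) or (x of carton_b in the frame of foam_box between -0.06 and 0.06 m and y of carton_b in the frame of foam_box between -0.06 and 0.06 m and height (world z) of carton_b below 0.028 m and angle between carton_b's own z axis and vertical below 0.12 rad and contact force between carton_b and foam_box above 5.2 N) or (x of carton_c in the frame of foam_box between -0.06 and 0.06 m and y of carton_c in the frame of foam_box between -0.06 and 0.06 m and height (world z) of carton_c below 0.028 m and angle between carton_c's own z axis and vertical below 0.12 rad and contact force between carton_c and foam_box above 5.2 N)) and ((x of carton_a in the frame of tray between -0.09 and 0.09 m and y of carton_a in the frame of tray between -0.08 and 0.08 m and height (world z) of carton_a below 0.013 m and angle between carton_a's own z axis and vertical below 0.12 rad and contact force between carton_a and tray between 0.5 and 2.5 N) or (x of carton_b in the frame of tray between -0.09 and 0.09 m and y of carton_b in the frame of tray between -0.08 and 0.08 m and height (world z) of carton_b below 0.013 m and angle between carton_b's own z axis and vertical below 0.12 rad and contact force between carton_b and tray between 0.5 and 2.5 N) or (x of carton_c in the frame of tray between -0.09 and 0.09 m and y of carton_c in the frame of tray between -0.08 and 0.08 m and height (world z) of carton_c below 0.013 m and angle between carton_c's own z axis and vertical below 0.12 rad and contact force between carton_c and tray between 0.5 and 2.5 N)) and ((distance of carton_a from where it was at the start of the episode below 0.05 m and angle between carton_a's own z axis and vertical below 0.12 rad) or (distance of carton_b from where it was at the start of the episode below 0.05 m and angle between carton_b's own z axis and vertical below 0.12 rad) or (distance of carton_c from where it was at the start of the episode below 0.05 m and angle between carton_c's own z axis and vertical below 0.12 rad)) and linear speed of each of carton_a, carton_b, carton_c below 0.02 m/s); the robot touches nothing.
It fails at once if a carton is dropped or thrown (falls freely by about 20 mm or more: faster than 0.6 m/s while the fingers do not hold it) ((contact force between carton_a and the fingers below 0.05 N and linear speed of carton_a above 0.6 m/s) or (contact force between carton_b and the fingers below 0.05 N and linear speed of carton_b above 0.6 m/s) or (contact force between carton_c and the fingers below 0.05 N and linear speed of carton_c above 0.6 m/s)).
It fails at once if the tape roll or the jar is shifted by more than 40 mm or tipped over (distance of any of tape_roll, jar from where it was at the start of the episode above 0.04 m or angle between any of tape_roll, jar's own z axis and vertical above 0.5 rad).
It also fails if it takes over 67 s, if anything falls off the work surface, if the arm or the gripper's body presses on something with over 40 N, if the wrist force passes 120 N, or if a joint passes its speed limit or range.

ROBOT

A 6-joint arm with a two-finger parallel gripper is mounted at the origin on the work surface. World frame = base frame: x ahead of the robot, y to its left, z up, the work surface at z = 0. Lengths are in m, angles in rad, forces in N, time in s.
With the tool pointing down it reaches from about 0.35 to 0.975 m from the base axis. Payload 17.4 kg.
Tool frame: the origin (TCP) lies midway between the tips of the shut fingers; the grasp point (between the pads) lies 19 mm behind it; z points along the fingers, y is the line along which they close (so a half turn about z gives the same grasp; the last joint's range is limited). The gripper opens to 85 mm and grips with 20 to 120 N. Pads are 22 mm wide; open, the fingers measure 114 mm over their backs; the gripper's body (76 mm by 85 mm) begins 54 mm behind the grasp point. The pads swing forward as they close: fully open they stand 13 mm farther back than shut.
Start: joints at [1.07, 0.116, 1.442, -0, 1.584, -0.038], TCP at [0.301, 0.604, 0.231] pointing down, gripper open.
Joint ranges: [-2.83, 2.83], [-0.83, 2.19], [0.07, 2.5], [-1.14, 4.28], [0.01, 3], [-2.97, 2.97]. Speed limits (rad/s): [1.89, 1.89, 2.22, 3.14, 3.14, 3.14].

INTERFACE

Orientations are given as a rotation vector (axis times angle).
In Python, from workcell import manip, vision, order gives the robot as it stands.
- The arm moves only by the shell command python3 -m crank 'ROWS' [OPENING] [FORCE]. ROWS is JSON, a list of rows, each a list of 2 entries, a list of its own where there are three numbers: the shift along the world's x, y, z in units of 500 mm (1.0 is 500 mm), then the turn, a rotation vector about the world's x, y, z in units of 180 degrees (1.0 is 180 degrees). In form: [[[tx, ty, tz], [rx, ry, rz]], ...]. A call has 1 to 8 rows; each row is the pose to reach, as a shift and turn from the pose commanded when the call began, turning the shorter way round; what a row does not reach only later rows make up. A row lasts 1/12 s, in which the tool goes at most 41.7 mm and 7.16 degrees, less where a joint would pass 70% of its speed; a pose out of reach is approached as far as the arm can. A call with a number of a shift or a turn outside -1 to 1 is refused whole. A call with a gripper value outside its range is refused whole. OPENING is the opening, from 0 (shut) to 1 (fully open), set as the call begins (- or left out, the last holds). The fingers move at their own pace and stop on an object; FORCE is the grip in N (left out, the last holds). Time passes only in rows, so rows that repeat a pose let the fingers close. It gives the time, the measured TCP pose, the force, the opening and the grip force at its end, in the units of the state.
- manip.read_state(): the state, without advancing time (a new reading comes with each control period).
- vision.grab_frame(name): name is "side" or "top" or "wrist"; returns a dict with "color" (400x640x3 uint8, blue, green, red), "vfov" (degrees; the focal length in pixels is half the picture's height over the tangent of half this angle, whatever the lens; pixels are square), "cx", "cy" (the principal point, pixels), "k1" (the pictures are not rectified: a ray, as slopes to the right and down, at radius r is drawn at 1 + k1 r^2 times it, then the intrinsics apply), "R" (3x3) and "t" (3): a world point X has camera coordinates R X + t. Camera axes: x right, y down, z forward; pixel columns grow to the right and rows downward; lengths in m; the calibration is good to about 2 mm. A picture is of the moment at which its call begins. There is no depth.
- order.close_job(): hands the job in; it is judged then, once.
The state is a dict: "t": time; "qpos": joint angles; "qvel": joint speeds; "joint_torque": joint torques, N m; "tcp_pos": TCP position; "tcp_rot": TCP orientation; "wrist_force": force on the tool from outside, world axes, zero at the start; "ft_torque": the same for the moment, N m; "gripper_width": finger opening in m; "grip_force": force on a finger pad.
Only numpy, scipy, OpenCV 4.12 (cv2) and the standard library are available. Lean on these libraries where they do the work, as an engineer would, in place of code of your own. Each camera call takes 0.05 s, during which the arm holds its last target. There are 200 camera calls.

## Working session

There is one attempt and no reset: what is moved stays moved. The work goes in short steps, Python scripts to look and compute and a shell command to move; the robot and the scene stay as the last step left them, time stands still between calls to the robot, and variables do not carry over. Pictures are saved under pics/ and viewed, at most 10 in all, crops included, and the job is handed in when it is done.

```bash
mkdir -p pics; ls
cat > h.py <<'E'
import numpy as np, cv2
from workcell import manip, vision, order
def save(n):
    f=vision.grab_frame(n); cv2.imwrite(f'pics/{n}_raw.png',f['color']); np.savez(f'{n}.npz',**{k:np.array(v) for k,v in f.items()}); return f
def load(n): return dict(np.load(f'{n}.npz'))
def K(f):
    fl=200/np.tan(np.radians(float(f['vfov']))/2); return np.array([[fl,0,float(f['cx'])],[0,fl,float(f['cy'])],[0,0,1]]),np.array([float(f['k1']),0,0,0])
def ray(f,uv,z):
    k,d=K(f); p=cv2.undistortPointsIter(np.array(uv,float).reshape(-1,1,2),k,d,None,None,(3,50,1e-9)).reshape(-1,2)
    R=np.array(f['R']);t=np.array(f['t']); c=-R.T@t
    D=np.c_[p,np.ones(len(p))]@R
    return c+D*((np.array(z)-c[2])/D[:,2])[:,None]
def proj(f,X):
    k,d=K(f); R=np.array(f['R']); return cv2.projectPoints(np.array(X,float).reshape(-1,1,3),cv2.Rodrigues(R)[0],np.array(f['t'],float),k,d)[0].reshape(-1,2)
E
python3 - <<'E'
from h import *
a=save('top');b=save('side')
for f in(a,b): print(f['vfov'],f['cx'],f['cy'],f['k1'],-f['R'].T@f['t'])
s=manip.read_state();print(s)
E
```

```text
pics
48.50366709838795 318.935885704415 203.63210321424572 -0.08189303567203203 [ 0.36900772 -0.00585492  1.09154063]
42.86998918382161 306.99824633626946 194.35001315405037 -0.12163226845589371 [-0.22094877 -0.72613601  1.08312933]
{'t': 0.1, 'qpos': array([ 1.07020605e+00,  1.16443374e-01,  1.44223523e+00, -6.44207136e-06,
        1.58397758e+00, -3.78099755e-02]), 'qvel': array([-0.00045259, -0.00034483, -0.00405243,  0.00043228, -0.00023801,
        0.00039628]), 'joint_torque': array([ 1.99461399e-03, -7.33670282e+01, -6.33783174e+01,  3.07663731e-05,
        5.46571944e-03, -3.53088524e-05]), 'tcp_pos': array([0.30127599, 0.60383649, 0.23060955]), 'tcp_rot': array([-7.20400684e-01, -3.05759489e+00,  1.61296324e-03]), 'wrist_force': array([-0.46022513,  0.52953244, -0.45349726]), 'ft_torque': array([-0.0035376 ,  0.01976317,  0.02995169]), 'grip_force': 0.0, 'gripper_width': 0.08573689777841811}
```

View pics/top_raw.png

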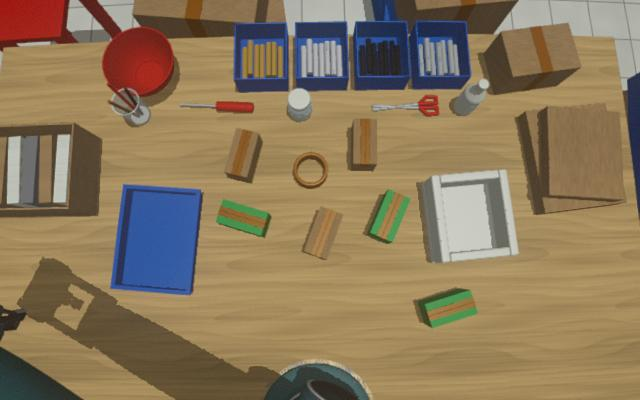

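View pics/side_raw.png

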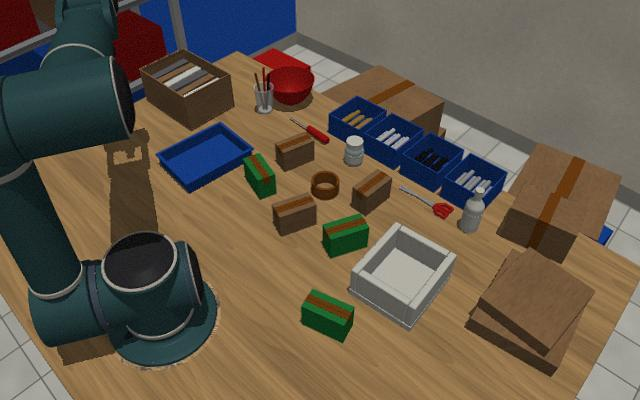

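Top view: brown cartons are at (242,154), (364,143) and (323,232). The green look-alikes at (243,217), (389,215) and (448,307) stay untouched. The tape roll is at (311,169), the jar at (299,104), the tray at (158,240) and the foam box at (468,217). The three brown ones match the description; I'll confirm that in an enlarged crop.

Run:
```python
from h import *
f=load('top');im=f['color']
x0,y0=215,85;c=im[y0:y0+185,x0:x0+205]
cv2.imwrite('pics/crop1.png',cv2.resize(c,None,fx=3.2,fy=3.2,interpolation=cv2.INTER_CUBIC))
for p in [(242,140),(235,160),(357,145),(316,225),(364,143),(323,232),(340,180),(250,185)]: print(p,im[p[1],p[0]],cv2.cvtColor(im[p[1]:p[1]+1,p[0]:p[0]+1],cv2.COLOR_BGR2HSV)[0,0])
```

```text
(242, 140) [ 37  91 138] [ 16 187 138]
(235, 160) [ 38  90 137] [ 16 184 137]
(357, 145) [ 75 113 139] [ 18 117 139]
(316, 225) [ 81 116 143] [ 17 111 143]
(364, 143) [ 45 100 146] [ 16 176 146]
(323, 232) [ 67 115 157] [ 16 146 157]
(340, 180) [ 97 146 171] [ 20 110 171]
(250, 185) [100 148 175] [ 19 109 175]
```

View pics/crop1.png

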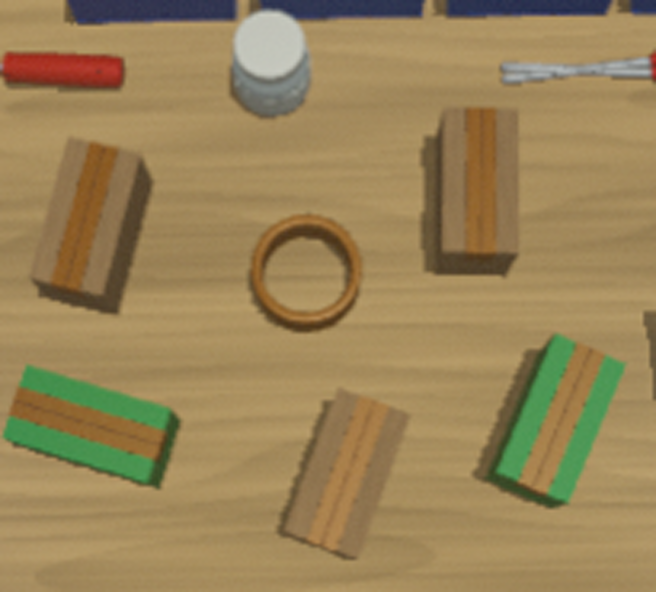

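The crop shows three brown cartons with tape lines, and the green ones are clearly different. In the crop, the brown top-face corners are: left (70,138)-(147,156)-(105,302)-(33,280), right (442,108)-(517,110)-(518,253)-(441,253), and middle (341,388)-(409,413)-(355,558)-(281,532).

Run:
```python
from h import *
f=load('top');im=f['color']
C={'L':[(70,138),(147,156),(105,302),(33,280)],'R':[(442,108),(517,110),(518,253),(441,253)],'M':[(341,388),(409,413),(355,558),(281,532)]}
for n,c in C.items():
    p=ray(f,np.array(c)/3.2+[215,85],[.08]*4)[:,:2]
    d=(p[0]+p[1]-p[2]-p[3])/2; w=(p[1]+p[2]-p[0]-p[3])/2
    print(n,p.mean(0).round(4),'len',np.linalg.norm(d).round(4),'w',np.linalg.norm(w).round(4),'yaw',np.degrees(np.arctan2(d[1],d[0])).round(1),np.degrees(np.arctan2(-w[0],w[1])).round(1))
h=cv2.cvtColor(im,cv2.COLOR_BGR2HSV)
m=cv2.inRange(h,(100,120,60),(125,255,255));m[:150]=0;m[:,:100]=0;m[:,250:]=0
c=max(cv2.findContours(m,0,2)[0],key=cv2.contourArea);r=cv2.minAreaRect(c)
b=cv2.boxPoints(r);p=ray(f,b,[.045]*4)[:,:2];print('tray',p.round(3),p.mean(0),np.linalg.norm(np.diff(p,axis=0),axis=1))
# tape, jar
print('tape',ray(f,[(215+306/3.2,85+272/3.2)],[.045]).round(3),'jar',ray(f,[(215+270/3.2,85+44/3.2)],[.085]).round(3))
x0,y0=410,160
cv2.imwrite('pics/crop2.png',cv2.resize(im[y0:y0+115,x0:x0+120],None,fx=5,fy=5,interpolation=cv2.INTER_CUBIC))
```

```text
L [0.6329 0.1612] len 0.1115 w 0.0573 yaw -14.8 163.4
R [ 0.6557 -0.126 ] len 0.1095 w 0.056 yaw -2.2 178.2
M [ 0.4431 -0.0233] len 0.1109 w 0.0538 yaw -22.8 159.0
tray [[0.325 0.482]
 [0.58  0.462]
 [0.553 0.266]
 [0.303 0.291]] [0.4401156  0.37526601] [0.25548588 0.19814502 0.25199924]
tape [[0.597 0.003 0.045]] jar [[0.762 0.026 0.085]]
```

View pics/crop2.png

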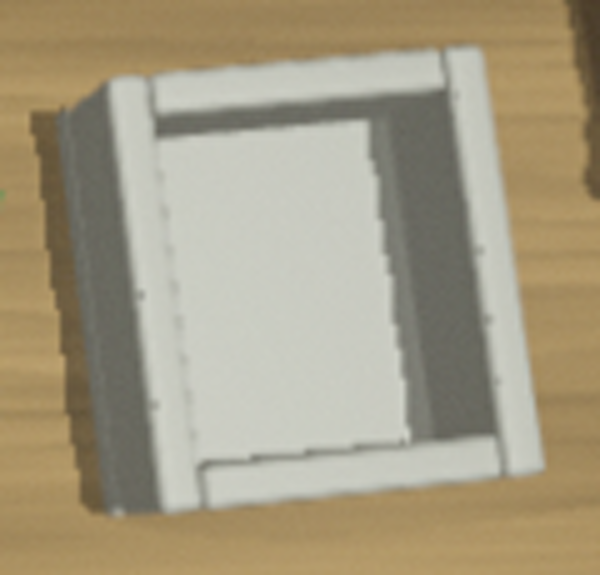

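Foam rim outer corners in the crop are (110,80), (485,48), (545,470) and (163,512). The long side is nearly along world x.

```bash
cat >> h.py <<'E'
from scipy.spatial.transform import Rotation as Ro
def yawy(s): # direction of tool y modulo 180, deg
    y=Ro.from_rotvec(s['tcp_rot']).as_matrix()[:,1]; return np.degrees(np.arctan2(y[1],y[0]))
def plan(x,y,z,yaw):  # carton yaw; tool y should lie along yaw+90
    s=manip.read_state(); d=(yaw+90-yawy(s)+90)%180-90
    sh=(np.array([x,y,z])-s['tcp_pos'])/.5
    print('tcp',s['tcp_pos'].round(4),'tooly',yawy(s).round(1),'tilt',Ro.from_rotvec(s['tcp_rot']).as_matrix()[2,2].round(5),'q6',s['qpos'][5].round(2),'| shift',sh.round(4),'turn',(d/180).round(4),'w',s['gripper_width'].round(4),'F',s['wrist_force'].round(2),'grip',s['grip_force'])
E
python3 - <<'E'
from h import *
f=load('top')
p=ray(f,np.array([(110,80),(485,48),(545,470),(163,512)])/5+[410,160],[.1]*4)[:,:2]
print('foam',p.round(3),p.mean(0).round(4),np.linalg.norm(np.diff(p,axis=0),axis=1))
d=p[0]+p[1]-p[2]-p[3];print(np.degrees(np.arctan2(d[1],d[0])))
plan(.633,.161,.2306,-15.7);plan(.6557,-.126,.2306,-2);plan(.443,-.023,.2306,-22)
# side check of carton tops
print(proj(load('side'),[(.633,.161,.08),(.656,-.126,.08),(.443,-.023,.08),(.597,.003,.045),(.44,.375,0.004)]).round(0))
E
```

```text
foam [[ 0.566 -0.275]
 [ 0.578 -0.453]
 [ 0.382 -0.465]
 [ 0.369 -0.288]] [ 0.4737 -0.3703] [0.17832984 0.19577548 0.17795401]
3.732176548742278Traceback (most recent call last):
  File "<stdin>", line 6, in <module>
  File "h.py", line 21, in plan
    print('tcp',s['tcp_pos'].round(4),'tooly',yawy(s).round(1),'tilt',Ro.from_rotvec(s['tcp_rot']).as_matrix()[2,2].round(5),'q6',s['qpos'][5].round(2),'| shift',sh.round(4),'turn',(d/180).round(4),'w',s['gripper_width'].round(4),'F',s['wrist_force'].round(2),'grip',s['grip_force'])
                                                                                                                                                                                                          ^^^^^^^^^^^^^^^^^^^^^^^^
AttributeError: 'float' object has no attribute 'round'
```

```bash
sed -i "s/s\['gripper_width'\].round(4)/round(s['gripper_width'],4)/" h.py
python3 - <<'E'
from h import *
plan(.633,.161,.2306,-15.7);plan(.6557,-.126,.2306,-2);plan(.443,-.023,.2306,-22)
print(proj(load('side'),[(.633,.161,.08),(.656,-.126,.08),(.443,-.023,.08),(.597,.003,.045),(.44,.375,0.004)]).round(0))
E
```

```text
tcp [0.3013 0.6038 0.2306] tooly 63.5 tilt -1.0 q6 -0.04 | shift [ 0.6634 -0.8857 -0.    ] turn 0.0601 w 0.0857 F [-0.46  0.53 -0.45] grip 0.0
tcp [0.3013 0.6038 0.2306] tooly 63.5 tilt -1.0 q6 -0.04 | shift [ 0.7088 -1.4597 -0.    ] turn 0.1362 w 0.0857 F [-0.46  0.53 -0.45] grip 0.0
tcp [0.3013 0.6038 0.2306] tooly 63.5 tilt -1.0 q6 -0.04 | shift [ 0.2834 -1.2537 -0.    ] turn 0.0251 w 0.0857 F [-0.46  0.53 -0.45] grip 0.0
[[294. 141.]
 [372. 181.]
 [294. 203.]
 [324. 179.]
 [206. 159.]]
```

```bash
python3 -m crank '[[[0.33,-0.44,0],[0,0,0.06]],[[0.33,-0.44,0],[0,0,0.06]],[[0.33,-0.44,0],[0,0,0.06]],[[0.33,-0.44,0],[0,0,0.06]],[[0.33,-0.44,0],[0,0,0.06]],[[0.33,-0.44,0],[0,0,0.06]],[[0.33,-0.44,0],[0,0,0.06]],[[0.33,-0.44,0],[0,0,0.06]]]' 1 40
python3 -m crank '[[[0.333,-0.445,-0.1],[0,0,0]],[[0.333,-0.445,-0.1],[0,0,0]],[[0.333,-0.445,-0.1],[0,0,0]],[[0.333,-0.445,-0.1],[0,0,0]],[[0.333,-0.445,-0.1],[0,0,0]],[[0.333,-0.445,-0.1],[0,0,0]],[[0.333,-0.445,-0.1],[0,0,0]],[[0.333,-0.445,-0.1],[0,0,0]]]'
python3 -c "
from h import *
plan(.633,.161,.04,-15.7);f=save('wrist')"
```

```text
t: 0.77
tcp_pos: [0.4687, 0.3804, 0.2311]
tcp_rot: [0.435, 3.111, -0.002]
wrist_force: [0.4, -0.7, -0.5]
gripper_width: 0.0852
grip_force: 0.0
t: 1.43
tcp_pos: [0.6347, 0.1573, 0.179]
tcp_rot: [-0.435, -3.109, 0.003]
wrist_force: [0.2, 0.3, -0.9]
gripper_width: 0.0853
grip_force: 0.0
tcp [0.6347 0.1573 0.179 ] tooly 74.1 tilt -1.0 q6 -1.09 | shift [-0.0035  0.0074 -0.278 ] turn 0.0013 w 0.0853 F [ 0.16  0.32 -0.87] grip 0.0
```

View pics/wrist_raw.png

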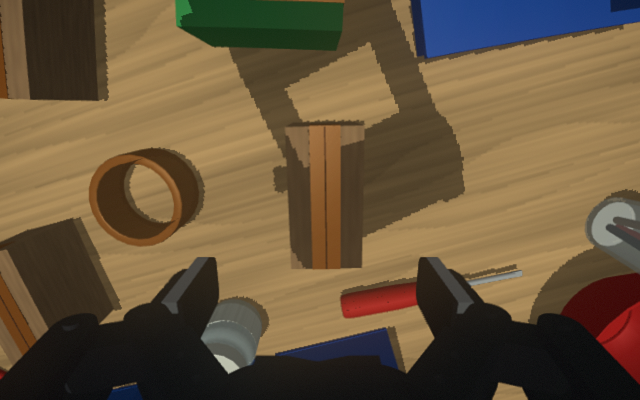

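The wrist view shows the left carton at (326,195), straight between the fingers and clear of the tape roll (150,195) and jar (235,330). Descending, gripping and test-lifting.

```bash
python3 -m crank '[[[-0.0035,0.0074,-0.07],[0,0,0]],[[-0.0035,0.0074,-0.14],[0,0,0]],[[-0.0035,0.0074,-0.2],[0,0,0]],[[-0.0035,0.0074,-0.24],[0,0,0]],[[-0.0035,0.0074,-0.265],[0,0,0]],[[-0.0035,0.0074,-0.278],[0,0,0]],[[-0.0035,0.0074,-0.278],[0,0,0]],[[-0.0035,0.0074,-0.278],[0,0,0]]]'
python3 -m crank '[[[0,0,0],[0,0,0]],[[0,0,0],[0,0,0]],[[0,0,0],[0,0,0]],[[0,0,0],[0,0,0]],[[0,0,0],[0,0,0]],[[0,0,0],[0,0,0]],[[0,0,0],[0,0,0]],[[0,0,0],[0,0,0]]]' 0 45
python3 -m crank '[[[0,0,0.01],[0,0,0]],[[0,0,0.03],[0,0,0]],[[0,0,0.05],[0,0,0]],[[0,0,0.06],[0,0,0]],[[0,0,0.06],[0,0,0]],[[0,0,0.06],[0,0,0]],[[0,0,0.06],[0,0,0]],[[0,0,0.06],[0,0,0]]]'
python3 -m crank '[[[0,0,0],[0,0,0]],[[0,0,0],[0,0,0]]]'
```

```text
t: 2.15
tcp_pos: [0.6315, 0.1657, 0.0435]
tcp_rot: [0.429, 3.111, 0.001]
wrist_force: [-0.1, 0.4, 0.5]
gripper_width: 0.0856
grip_force: 0.0
t: 2.82
tcp_pos: [0.6317, 0.1653, 0.0437]
tcp_rot: [0.429, 3.11, 0.001]
wrist_force: [-1.3, -1.0, 5.9]
gripper_width: 0.0553
grip_force: 47.9
t: 3.48
tcp_pos: [0.6308, 0.1651, 0.0717]
tcp_rot: [-0.429, -3.111, 0.0]
wrist_force: [-0.3, -1.2, -1.7]
gripper_width: 0.0553
grip_force: 47.9
t: 3.65
tcp_pos: [0.631, 0.1652, 0.0719]
tcp_rot: [-0.429, -3.112, 0.0]
wrist_force: [0.2, 0.5, -0.7]
gripper_width: 0.0556
grip_force: 47.9
```

```bash
for i in 1 2 3; do python3 -m crank '[[[0,0,0],[0,0,0]],[[0,0,0],[0,0,0]]]' | grep wrist; done; python3 -c "
from h import *
f=save('side');cv2.imwrite('pics/s2.png',cv2.resize(f['color'][90:250,200:420],None,fx=3,fy=3))
plan(.44,.375,.3,-5)"
```

```text
wrist_force: [-0.9, 0.5, -0.9]
wrist_force: [-0.5, -0.7, -1.7]
wrist_force: [-0.9, 0.1, -0.8]
tcp [0.6311 0.1652 0.0723] tooly 74.3 tilt -1.0 q6 -1.08 | shift [-0.3823  0.4196  0.4554] turn 0.0595 w 0.0556 F [ 0.    0.15 -0.59] grip 47.89554342627525
```

View pics/s2.png

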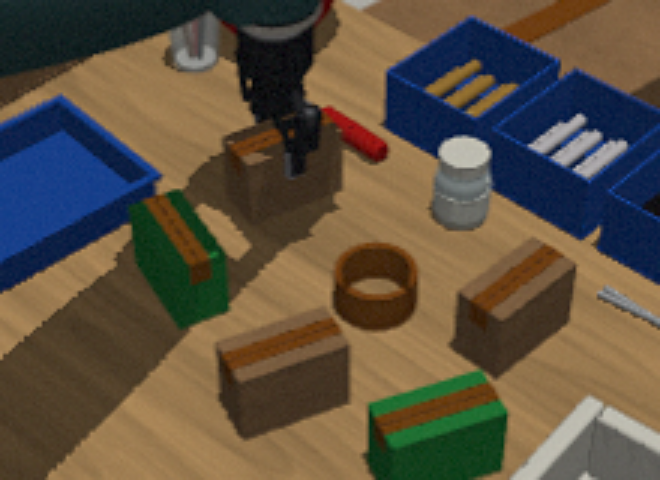

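The side view shows the left carton clear of the bench at crop (280,170), with its shadow detached. Wrist load is about 1 N, so it is the **empty** one and goes to the tray.

```bash
python3 -m crank '[[[0,0,0.06],[0,0,0]],[[0,0,0.12],[0,0,0]],[[-0.03,0.03,0.18],[0,0,0.01]],[[-0.08,0.09,0.2],[0,0,0.03]],[[-0.14,0.15,0.2],[0,0,0.06]],[[-0.19,0.21,0.2],[0,0,0.06]],[[-0.24,0.27,0.2],[0,0,0.06]],[[-0.28,0.32,0.2],[0,0,0.06]]]'
python3 -m crank '[[[-0.05,0.05,0],[0,0,0]],[[-0.1,0.1,0],[0,0,0]],[[-0.1,0.1,0],[0,0,0]],[[-0.1,0.1,0],[0,0,0]],[[-0.1,0.1,0],[0,0,0]]]'
python3 -c "
from h import *
plan(.44,.375,.0485,-5)"
```

```text
t: 4.87
tcp_pos: [0.4893, 0.3267, 0.1727]
tcp_rot: [0.134, 3.138, 0.001]
wrist_force: [0.4, -0.5, -1.2]
gripper_width: 0.0556
grip_force: 48.6
t: 5.28
tcp_pos: [0.4412, 0.3752, 0.1724]
tcp_rot: [0.134, 3.138, -0.0]
wrist_force: [1.1, -1.2, -1.6]
gripper_width: 0.0553
grip_force: 48.5
tcp [0.4412 0.3752 0.1724] tooly 85.1 tilt -1.0 q6 -0.82 | shift [-0.0023 -0.0004 -0.2478] turn -0.0007 w 0.0553 F [ 1.13 -1.18 -1.63] grip 48.47846299409866
```

```bash
python3 -m crank '[[[0,0,-0.05],[0,0,0]],[[0,0,-0.11],[0,0,0]],[[0,0,-0.16],[0,0,0]],[[0,0,-0.2],[0,0,0]],[[0,0,-0.225],[0,0,0]],[[0,0,-0.24],[0,0,0]],[[0,0,-0.24],[0,0,0]],[[0,0,-0.24],[0,0,0]]]'
python3 -m crank '[[[0,0,-0.004],[0,0,0]],[[0,0,-0.007],[0,0,0]],[[0,0,-0.009],[0,0,0]],[[0,0,-0.009],[0,0,0]]]'
```

```text
t: 5.95
tcp_pos: [0.4417, 0.3752, 0.0531]
tcp_rot: [0.136, 3.138, 0.001]
wrist_force: [-0.5, 0.3, -1.4]
gripper_width: 0.0552
grip_force: 48.5
t: 6.28
tcp_pos: [0.4412, 0.3753, 0.0481]
tcp_rot: [0.135, 3.138, 0.0]
wrist_force: [0.2, -0.1, -1.0]
gripper_width: 0.0556
grip_force: 48.5
```

```bash
python3 -m crank '[[[0,0,-0.002],[0,0,0]],[[0,0,-0.003],[0,0,0]],[[0,0,-0.003],[0,0,0]]]'
python3 -m crank '[[[0,0,0],[0,0,0]],[[0,0,0],[0,0,0]],[[0,0,0],[0,0,0]],[[0,0,0],[0,0,0]],[[0,0,0],[0,0,0]]]' 1
python3 -m crank '[[[0,0,0.06],[0,0,0]],[[0,0,0.12],[0,0,0]],[[0,0,0.18],[0,0,0]],[[0,0,0.24],[0,0,0]],[[0,0,0.26],[0,0,0]],[[0,0,0.26],[0,0,0]]]'
python3 -c "
from h import *
plan(.443,-.023,.18,-22);plan(.6557,-.126,.18,-2)"
```

```text
t: 6.53
tcp_pos: [0.4412, 0.3753, 0.0478]
tcp_rot: [0.134, 3.138, 0.001]
wrist_force: [-6.8, -5.1, 13.2]
gripper_width: 0.0551
grip_force: 49.9
t: 6.95
tcp_pos: [0.4411, 0.3752, 0.0462]
tcp_rot: [-0.135, -3.139, 0.0]
wrist_force: [-0.5, -0.1, -0.2]
gripper_width: 0.0849
grip_force: 0.0
t: 7.45
tcp_pos: [0.4419, 0.3759, 0.1795]
tcp_rot: [0.135, 3.135, 0.005]
wrist_force: [0.8, 1.0, 0.4]
gripper_width: 0.0852
grip_force: 0.0
tcp [0.4419 0.3759 0.1795] tooly 85.1 tilt -0.99999 q6 -0.82 | shift [ 0.0022 -0.7977  0.0009] turn -0.0949 w 0.0852 F [0.78 1.   0.38] grip 0.0
tcp [0.4419 0.3759 0.1795] tooly 85.1 tilt -0.99999 q6 -0.82 | shift [ 4.2760e-01 -1.0037e+00  9.0000e-04] turn 0.0162 w 0.0852 F [0.78 1.   0.38] grip 0.0
```

Released at floor contact. Next is the middle carton.

```bash
python3 -m crank '[[[0,-0.07,0],[0,0,-0.02]],[[0,-0.15,0],[0,0,-0.05]],[[0,-0.23,0],[0,0,-0.08]],[[0,-0.31,0],[0,0,-0.095]],[[0,-0.39,0],[0,0,-0.095]],[[0,-0.47,0],[0,0,-0.095]],[[0,-0.54,0],[0,0,-0.095]],[[0,-0.6,0],[0,0,-0.095]]]'
python3 -m crank '[[[0,-0.06,0],[0,0,0]],[[0,-0.13,0],[0,0,0]],[[0,-0.18,0],[0,0,0]],[[0,-0.198,0],[0,0,0]],[[0,-0.198,0],[0,0,0]],[[0,-0.198,0],[0,0,0]],[[0,-0.198,0],[0,0,0]]]'
python3 -c "
from h import *
plan(.443,-.023,.04,-22)"
```

```text
t: 8.12
tcp_pos: [0.4404, 0.0731, 0.175]
tcp_rot: [-0.6, -3.083, 0.001]
wrist_force: [0.9, -0.1, 0.3]
gripper_width: 0.0857
grip_force: 0.0
t: 8.7
tcp_pos: [0.441, -0.023, 0.1757]
tcp_rot: [-0.599, -3.083, -0.0]
wrist_force: [0.5, -0.2, -0.1]
gripper_width: 0.0852
grip_force: 0.0
tcp [ 0.441  -0.023   0.1757] tooly 68.0 tilt -1.0 q6 -1.3 | shift [ 0.0039 -0.     -0.2714] turn -0.0001 w 0.0852 F [ 0.45 -0.18 -0.11] grip 0.0
```

```bash
python3 -m crank '[[[0.004,0,-0.07],[0,0,0]],[[0.004,0,-0.14],[0,0,0]],[[0.004,0,-0.2],[0,0,0]],[[0.004,0,-0.24],[0,0,0]],[[0.004,0,-0.26],[0,0,0]],[[0.004,0,-0.268],[0,0,0]],[[0.004,0,-0.268],[0,0,0]],[[0.004,0,-0.268],[0,0,0]]]'
python3 -m crank '[[[0,0,0],[0,0,0]],[[0,0,0],[0,0,0]],[[0,0,0],[0,0,0]],[[0,0,0],[0,0,0]],[[0,0,0],[0,0,0]],[[0,0,0],[0,0,0]],[[0,0,0],[0,0,0]],[[0,0,0],[0,0,0]]]' 0 60
python3 -m crank '[[[0,0,0.01],[0,0,0]],[[0,0,0.03],[0,0,0]],[[0,0,0.05],[0,0,0]],[[0,0,0.06],[0,0,0]],[[0,0,0.06],[0,0,0]],[[0,0,0.06],[0,0,0]],[[0,0,0.06],[0,0,0]],[[0,0,0.06],[0,0,0]]]'
for i in 1 2 3; do python3 -m crank '[[[0,0,0],[0,0,0]],[[0,0,0],[0,0,0]]]' | grep -E 'wrist|tcp_pos'; done
```

```text
t: 9.37
tcp_pos: [0.4438, -0.0235, 0.0435]
tcp_rot: [0.599, 3.083, 0.0]
wrist_force: [0.5, -0.3, -0.4]
gripper_width: 0.0853
grip_force: 0.0
t: 10.03
tcp_pos: [0.4437, -0.024, 0.0435]
tcp_rot: [0.6, 3.082, 0.0]
wrist_force: [-1.2, -0.5, 7.2]
gripper_width: 0.0552
grip_force: 64.8
t: 10.7
tcp_pos: [0.4429, -0.0238, 0.0719]
tcp_rot: [-0.6, -3.083, 0.0]
wrist_force: [-0.8, -0.5, -4.3]
gripper_width: 0.0555
grip_force: 64.3
tcp_pos: [0.443, -0.0238, 0.072]
wrist_force: [-0.0, -0.6, -3.6]
tcp_pos: [0.4431, -0.0238, 0.0722]
wrist_force: [-0.0, -0.4, -4.2]
tcp_pos: [0.4431, -0.0238, 0.0722]
wrist_force: [-0.3, 0.2, -3.8]
```

The load is about 4 N, so this is the half-full carton. I'll set it straight back down.

```bash
python3 -m crank '[[[0,0,-0.02],[0,0,0]],[[0,0,-0.04],[0,0,0]],[[0,0,-0.052],[0,0,0]],[[0,0,-0.056],[0,0,0]],[[0,0,-0.058],[0,0,0]],[[0,0,-0.059],[0,0,0]],[[0,0,-0.059],[0,0,0]]]'
python3 -m crank '[[[0,0,0],[0,0,0]],[[0,0,0],[0,0,0]],[[0,0,0],[0,0,0]],[[0,0,0],[0,0,0]],[[0,0,0],[0,0,0]]]' 1
python3 -m crank '[[[0,0,0.06],[0,0,0]],[[0,0,0.12],[0,0,0]],[[0,0,0.18],[0,0,0]],[[0,0,0.24],[0,0,0]],[[0,0,0.26],[0,0,0]],[[0,0,0.26],[0,0,0]]]'
python3 -c "
from h import *
plan(.6557,-.126,.18,-2)"
```

```text
t: 11.78
tcp_pos: [0.4429, -0.0237, 0.0436]
tcp_rot: [-0.6, -3.083, 0.0]
wrist_force: [-16.1, 1.8, 21.1]
gripper_width: 0.0554
grip_force: 67.1
t: 12.2
tcp_pos: [0.4431, -0.0238, 0.0426]
tcp_rot: [-0.6, -3.084, 0.0]
wrist_force: [0.2, 0.6, 0.3]
gripper_width: 0.0853
grip_force: 0.0
t: 12.7
tcp_pos: [0.4441, -0.0239, 0.1756]
tcp_rot: [0.599, 3.08, 0.001]
wrist_force: [-0.2, 0.0, 0.6]
gripper_width: 0.0856
grip_force: 0.0
tcp [ 0.4441 -0.0239  0.1756] tooly 68.0 tilt -0.99999 q6 -1.3 | shift [ 0.4231 -0.2042  0.0087] turn 0.1112 w 0.0856 F [-0.19  0.01  0.56] grip 0.0
```

```bash
python3 -m crank '[[[0.06,-0.03,0],[0,0,0.03]],[[0.13,-0.06,0],[0,0,0.06]],[[0.2,-0.1,0],[0,0,0.09]],[[0.27,-0.13,0],[0,0,0.11]],[[0.34,-0.17,0],[0,0,0.11]],[[0.4,-0.195,0],[0,0,0.11]],[[0.423,-0.204,0],[0,0,0.11]],[[0.423,-0.204,0],[0,0,0.11]]]'
python3 -m crank '[[[0,0,0],[0,0,0]],[[0,0,0],[0,0,0]]]'
python3 -c "
from h import *
plan(.6557,-.126,.0435,-2)"
```

```text
t: 13.37
tcp_pos: [0.6559, -0.1268, 0.1696]
tcp_rot: [-0.062, -3.138, -0.001]
wrist_force: [0.1, 0.4, 0.4]
gripper_width: 0.0853
grip_force: 0.0
t: 13.53
tcp_pos: [0.6538, -0.1254, 0.1717]
tcp_rot: [-0.061, -3.14, -0.001]
wrist_force: [0.6, -0.4, -0.3]
gripper_width: 0.0852
grip_force: 0.0
tcp [ 0.6538 -0.1254  0.1717] tooly 87.8 tilt -1.0 q6 -1.76 | shift [ 0.0038 -0.0011 -0.2564] turn 0.0012 w 0.0852 F [ 0.63 -0.42 -0.33] grip 0.0
```

```bash
python3 -m crank '[[[0.004,-0.001,-0.07],[0,0,0]],[[0.004,-0.001,-0.14],[0,0,0]],[[0.004,-0.001,-0.2],[0,0,0]],[[0.004,-0.001,-0.235],[0,0,0]],[[0.004,-0.001,-0.25],[0,0,0]],[[0.004,-0.001,-0.256],[0,0,0]],[[0.004,-0.001,-0.256],[0,0,0]],[[0.004,-0.001,-0.256],[0,0,0]]]'
python3 -m crank '[[[0,0,0],[0,0,0]],[[0,0,0],[0,0,0]],[[0,0,0],[0,0,0]],[[0,0,0],[0,0,0]],[[0,0,0],[0,0,0]],[[0,0,0],[0,0,0]],[[0,0,0],[0,0,0]],[[0,0,0],[0,0,0]]]' 0 80
python3 -m crank '[[[0,0,0.01],[0,0,0]],[[0,0,0.03],[0,0,0]],[[0,0,0.05],[0,0,0]],[[0,0,0.06],[0,0,0]],[[0,0,0.06],[0,0,0]],[[0,0,0.06],[0,0,0]],[[0,0,0.06],[0,0,0]],[[0,0,0.06],[0,0,0]]]'
python3 -m crank '[[[0,0,0],[0,0,0]],[[0,0,0],[0,0,0]]]'
python3 -m crank '[[[0,0,0.06],[0,0,0]],[[0,0,0.13],[0,0,0]],[[0,0,0.2],[0,0,0]],[[0,0,0.26],[0,0,0]],[[0,0,0.28],[0,0,0]],[[0,0,0.28],[0,0,0]],[[0,0,0.28],[0,0,0]]]'
python3 -c "
from h import *
plan(.4737,-.3703,.215,3.7)"
```

```text
t: 14.2
tcp_pos: [0.6571, -0.1263, 0.0466]
tcp_rot: [0.061, 3.139, -0.001]
wrist_force: [-0.7, -0.3, 0.6]
gripper_width: 0.0853
grip_force: 0.0
t: 14.87
tcp_pos: [0.6572, -0.1268, 0.0463]
tcp_rot: [0.061, 3.139, -0.001]
wrist_force: [-0.8, -2.1, 7.1]
gripper_width: 0.0551
grip_force: 87.0
t: 15.53
tcp_pos: [0.6564, -0.1262, 0.0742]
tcp_rot: [-0.061, -3.14, -0.0]
wrist_force: [0.1, 1.0, -5.8]
gripper_width: 0.055
grip_force: 86.0
t: 15.7
tcp_pos: [0.6565, -0.1262, 0.0744]
tcp_rot: [-0.061, -3.14, -0.0]
wrist_force: [0.4, -0.3, -6.7]
gripper_width: 0.0553
grip_force: 86.0
t: 16.28
tcp_pos: [0.6564, -0.1262, 0.2132]
tcp_rot: [-0.061, -3.14, -0.0]
wrist_force: [-0.5, 0.4, -7.1]
gripper_width: 0.0549
grip_force: 89.5
tcp [ 0.6564 -0.1262  0.2132] tooly 87.8 tilt -1.0 q6 -1.76 | shift [-0.3654 -0.4881  0.0036] turn 0.0329 w 0.0549 F [-0.53  0.37 -7.07] grip 89.51036989688873
```

The load is about 7 N, so this is the full one. Carrying it over the foam box.

```bash
python3 -m crank '[[[-0.03,-0.04,0],[0,0,0.01]],[[-0.08,-0.1,0],[0,0,0.02]],[[-0.13,-0.16,0],[0,0,0.033]],[[-0.17,-0.22,0],[0,0,0.033]],[[-0.21,-0.28,0],[0,0,0.033]],[[-0.25,-0.34,0],[0,0,0.033]],[[-0.29,-0.39,0],[0,0,0.033]],[[-0.32,-0.43,0],[0,0,0.033]]]'
python3 -m crank '[[[-0.025,-0.035,0],[0,0,0]],[[-0.045,-0.058,0],[0,0,0]],[[-0.045,-0.058,0],[0,0,0]],[[-0.045,-0.058,0],[0,0,0]],[[-0.045,-0.058,0],[0,0,0]]]'
python3 -c "
from h import *
plan(.4737,-.3703,.0665,3.7);f=save('top');cv2.imwrite('pics/t2.png',cv2.resize(f['color'][90:320,90:540],(800,409)))"
```

```text
t: 16.95
tcp_pos: [0.4943, -0.3426, 0.2114]
tcp_rot: [0.1, -3.137, -0.003]
wrist_force: [0.3, 0.3, -5.2]
gripper_width: 0.0547
grip_force: 90.4
t: 17.37
tcp_pos: [0.4739, -0.3698, 0.2127]
tcp_rot: [0.102, -3.138, -0.003]
wrist_force: [0.4, 0.2, -7.1]
gripper_width: 0.0546
grip_force: 90.3
tcp [ 0.4739 -0.3698  0.2127] tooly 93.7 tilt -1.0 q6 -2.34 | shift [-0.0004 -0.001  -0.2924] turn -0.0001 w 0.0546 F [ 0.39  0.16 -7.09] grip 90.28761148452759
```

View pics/t2.png

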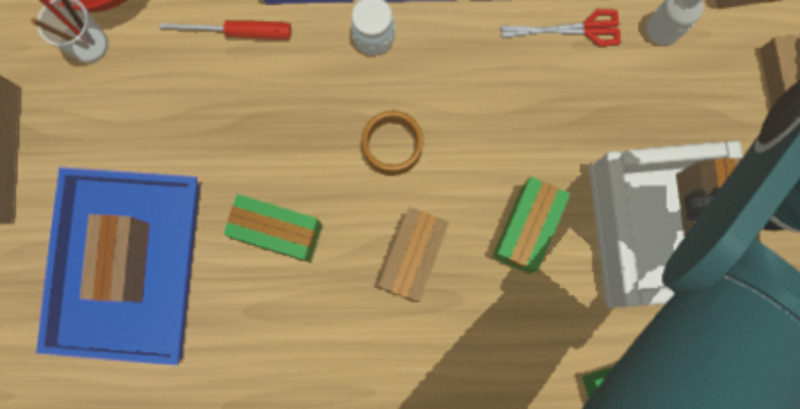

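The empty carton stands upright in the tray at (115,258), the half-full one is back at (413,254), and the tape roll (392,142) and jar (373,25) are undisturbed. Lowering into the box.

```bash
python3 -m crank '[[[0,-0.001,-0.05],[0,0,0]],[[0,-0.001,-0.1],[0,0,0]],[[0,-0.001,-0.15],[0,0,0]],[[0,-0.001,-0.2],[0,0,0]],[[0,-0.001,-0.24],[0,0,0]],[[0,-0.001,-0.27],[0,0,0]],[[0,-0.001,-0.28],[0,0,0]],[[0,-0.001,-0.28],[0,0,0]]]'
python3 -m crank '[[[0,0,-0.003],[0,0,0]],[[0,0,-0.005],[0,0,0]],[[0,0,-0.007],[0,0,0]],[[0,0,-0.007],[0,0,0]],[[0,0,-0.007],[0,0,0]]]'
```

```text
t: 18.08
tcp_pos: [0.4739, -0.3697, 0.0731]
tcp_rot: [0.103, -3.138, -0.003]
wrist_force: [0.6, -0.9, -6.2]
gripper_width: 0.0548
grip_force: 92.1
t: 18.5
tcp_pos: [0.4743, -0.3709, 0.0718]
tcp_rot: [-0.102, 3.139, -0.001]
wrist_force: [-0.4, -0.0, -7.0]
gripper_width: 0.0544
grip_force: 92.2
```

```bash
python3 -m crank '[[[0,0,-0.003],[0,0,0]],[[0,0,-0.006],[0,0,0]],[[0,0,-0.008],[0,0,0]],[[0,0,-0.008],[0,0,0]]]' | grep -E 'pos|wrist'
python3 -m crank '[[[0,0,-0.001],[0,0,0]],[[0,0,-0.002],[0,0,0]],[[0,0,-0.002],[0,0,0]]]'| grep -E 'pos|wrist'
```

```text
tcp_pos: [0.474, -0.3707, 0.0669]
wrist_force: [-0.7, 0.3, -7.0]
tcp_pos: [0.4741, -0.3708, 0.0664]
wrist_force: [-0.7, 0.1, -6.2]
```

```bash
python3 -m crank '[[[0,0,-0.001],[0,0,0]],[[0,0,-0.002],[0,0,0]],[[0,0,-0.002],[0,0,0]]]'| grep -E 'pos|wrist'
python3 -m crank '[[[0,0,0],[0,0,0]],[[0,0,0],[0,0,0]],[[0,0,0],[0,0,0]],[[0,0,0],[0,0,0]],[[0,0,0],[0,0,0]]]' 0.95 | grep -E 'pos|wrist|width'
python3 -m crank '[[[0,0,0.06],[0,0,0]],[[0,0,0.12],[0,0,0]],[[0,0,0.18],[0,0,0]],[[0,0,0.24],[0,0,0]],[[0,0,0.3],[0,0,0]],[[0,0,0.36],[0,0,0]],[[0,0,0.36],[0,0,0]]]'
python3 -m crank '[[[0,0.08,0],[0,0,0]],[[0,0.16,0],[0,0,0]],[[0,0.24,0],[0,0,0]],[[0,0.32,0],[0,0,0]],[[0,0.4,0],[0,0,0]],[[0,0.4,0],[0,0,0]],[[0,0.4,0],[0,0,0]]]'
python3 -c "
from h import *
f=save('side');cv2.imwrite('pics/s3.png',f['color']);f=save('top')"
```

```text
tcp_pos: [0.4742, -0.371, 0.0663]
wrist_force: [-5.1, 3.1, 5.7]
tcp_pos: [0.4742, -0.3709, 0.0654]
wrist_force: [0.3, 0.0, 0.3]
gripper_width: 0.0814
t: 20.33
tcp_pos: [0.4752, -0.3717, 0.2521]
tcp_rot: [-0.102, 3.134, -0.009]
wrist_force: [0.3, -0.8, 1.5]
gripper_width: 0.0812
grip_force: 0.0
t: 20.92
tcp_pos: [0.4743, -0.1692, 0.2456]
tcp_rot: [-0.107, 3.139, -0.001]
wrist_force: [0.5, -0.0, -0.3]
gripper_width: 0.0811
grip_force: 0.0
```

View pics/s3.png

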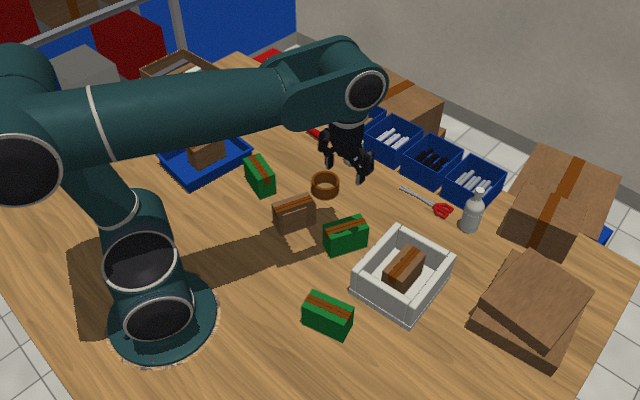

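View pics/top_raw.png

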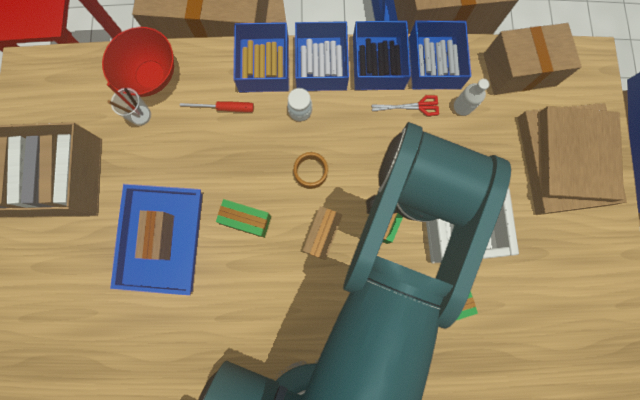

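In the side view the full carton stands upright in the foam box at (404,266). In the top view the empty one is in the tray (152,235), the half-full one is at its start (321,232), and the tape roll (311,169) and jar (299,104) haven't moved. The gripper is clear of everything.

```bash
python3 -c "
from workcell import order
print(order.close_job())"
```

```text
the job is handed in; nothing more can be done
None
```

I handed the job in: the full carton is in the foam box, the empty one is in the tray and the half-full one is back where it started, all upright in the last pictures; no verdict came back.

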